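Set and lock the oxygen regulator's pull-to-turn dial

ROBOT

A 6-joint arm with a two-finger parallel gripper is mounted at the origin on the work surface. World frame = base frame: x ahead of the robot, y to its left, z up, the work surface at z = 0. Lengths are in mm, angles in rad, forces in N, time in s.
With the tool pointing down it reaches from about 225 to 875 mm from the base axis. Payload 3.4 kg.
Tool frame: the origin (TCP) lies on the centre line of the jaws, within the pads' length; the fingertips stand 22 mm ahead of it and the grasp point (between the pads) lies 3 mm ahead of it; z points along the fingers, y is the line along which they close (so a half turn about z gives the same grasp; the last joint's range is limited). The gripper opens to 85 mm and grips with 20 to 120 N. Pads are 22 mm wide; open, the fingers measure 114 mm over their backs; the gripper's body (76 mm by 85 mm) begins 54 mm behind the grasp point. The pads swing forward as they close: fully open they stand 13 mm farther back than shut.
Start: joints at [-1.278, 0.276, 1.505, -0, 1.361, -0.121], TCP at [231.205, -526.502, 253.328] pointing down, gripper open.
Joint ranges: [-2.89, 2.89], [-0.75, 2.08], [0.22, 2.7], [-1.18, 4.32], [0.11, 2.71], [-2.7, 2.7]. Speed limits (rad/s): [2.57, 2.57, 3.14, 3.14, 3.14, 3.14].

INTERFACE

Orientations are given as a 3x3 rotation matrix whose columns are the frame's x, y, z axes.
In Python, from bench import robot, grab_frame, camera_model, hand_in gives the robot as it stands. The module is installed in compiled form; this text tells all that it offers.
- The arm moves only by the tool arm_command, never from a script. Its argument "rows" is a list of rows, each an object of numbers: "x", "y", "z": the shift along the world's x, y, z each as a share of 200 mm, from -1 to 1; "ax", "ay", "az": the turn, a rotation vector about the world's x, y, z each as a share of pi/2 rad, from -1 to 1. A call has exactly 10 rows; each row is the pose to reach, as a shift and turn from the pose commanded when the call began; what a row does not reach only later rows make up. A row lasts 1/10 s, in which the tool goes at most 50 mm and 8.59 degrees, less where a joint would pass 70% of its speed; a pose out of reach is approached as far as the arm can. A call with a number of a shift or a turn outside -1 to 1 is refused whole. A call with a gripper value outside its range is refused whole. "jaw" is the opening, from -1 (shut) to 1 (fully open), set as the call begins (left out, the last holds). The fingers move at their own pace and stop on an object; the grip force is fixed at half the most. Time passes only in rows, so rows that repeat a pose let the fingers close, or fill a call up. It gives the time, the measured TCP pose, the force, the opening and the grip force at its end, in the units of the state.
- robot.state(): the state, without advancing time (a new reading comes with each control period).
- grab_frame(name): name is "scene" or "top"; returns the picture (400x640x3 uint8, red, green, blue); there is no depth.
- camera_model(name): a dict with "fx", "fy", "cx", "cy" (pixels), "k1" (the pictures are not rectified: a ray, as slopes to the right and down, at radius r is drawn at 1 + k1 r^2 times it, then the intrinsics apply), "view" (4x4, takes a point from world to camera coordinates). Camera axes: x right, y down, z forward; pixel columns grow to the right and rows downward; lengths in mm; the calibration is good to about 2 mm. A picture is of the moment at which its call begins. camera_model takes no time and is no camera call.
- hand_in(): hands the job in; it is judged then, once.
The state is a dict: "clock": time; "joint_pos": joint angles; "joint_vel": joint speeds; "tau": joint torques, N m; "eef_pos": TCP position; "eef_rot": TCP orientation; "force": force on the tool from outside, world axes, zero at the start; "moment": the same for the moment, N m; "grip_width": finger opening in mm; "finger_force": force on a finger pad.
Only numpy, scipy, OpenCV 4.12 (cv2) and the standard library are available. Lean on these libraries where they do the work, as an engineer would, in place of code of your own. Each camera call takes 0.05 s, during which the arm holds its last target. There are 200 camera calls.

TASK

Set the flow dial of the brass regulator on the vised oxygen cylinder to the red tab and lock it there: pull the dial fully out (up), turn it round to the red tab, and push it back in until it is fully home in its lock slot. The tab marks the slot only roughly, so feel for it with light pressure: never twist the dial hard while it is locked and never press it hard while its pin is not in the slot. Leave everything else on the counter undisturbed, and let go of the dial.

Things in the scene. Friction and masses are not known exactly. Their poses are not given: they have to be found in the camera images.
- station: Fixed blue vise, 150 x 110 mm, 116 mm high; origin on the counter under its middle, z up. It grips a white oxygen cylinder (70 mm diameter) lying along the body's y, axis 100 mm up. On the cylinder's -y end, 170 mm from the origin, is the round upright brass regulator (62 mm diameter, top face 125 mm above the counter) that carries the dial.
- dial: Black dial on the regulator's upright axis: disc 58 mm diameter, upper face 14 mm above the origin, on it a bar grip 46 mm long (x), 14 mm wide (y), from 14 to 44 mm above the origin; pinch it across y. Origin on the axis, at the regulator's top face when the dial is home; it rises with the dial. x is the way the white pointer line shows, z up. Turns against 0.06 N m of friction.
- dial_lift (a joint): How far the dial is pulled out (up), in m: 0 fully home, 0.012 the stop. It moves against about 4 N of friction and stays where it is left. At the start the dial is home and locked at its park position (play 0.05 rad); lifted more than 5 mm it turns freely, anticlockwise seen from above, up to 1.7 rad from park.
- dial_grip (a point): Middle of the bar grip on the dial axis, 34 mm above the dial's origin (10 mm below the bar's top).
- lock_pin (a point): Foot of the dial's 5 mm square lock pin, hidden under the disc: it points down at 22 mm radius, right under the pointer, 3 mm above the dial's origin. Anywhere off park and slot it meets a steel track that holds the dial 5 mm out, with a soft give of roughly 1 mm at 10 N; it can go down only in the lock slot, which leaves 0.034 rad of play to either side.
- set_ring: Fixed steel ring, 70 mm diameter, 5 mm high, around the dial. Origin on the dial axis at the regulator's top face; x points to its red tab, z up. The tab lies 0.96 to 1.24 rad anticlockwise of the dial's park position. The hidden lock slot is cut in this ring's track under the dial, somewhere within 0.28 rad either side of the tab's direction.
- red_tab (a point): Middle of the red tab's top: the tab is 12 mm wide, 9 mm high, and reaches from 32 to 52 mm from the dial axis.
- cylinder_key: Loose steel T-handle cylinder key, 135 mm long, lying down; to be left alone.
- gauge: Loose round chrome pressure gauge, 64 mm diameter, 28 mm high, with a brass stub; to be left alone.
- spare_regulator: Loose brass regulator, 52 mm diameter, 70 mm high with a green knob, standing; to be left alone.
- spanner: Loose red plastic spanner, 200 mm long, lying flat; to be left alone.
- washer_jar: Loose clear jar with a blue lid, 52 mm diameter, 60 mm high, standing; to be left alone.
- valve_cap: Loose orange valve cap, 40 mm diameter, 30 mm high; to be left alone.

How it is judged:
By the outcome, as a careful person would: the job done as asked, in the order asked, and still so for the second after the job is handed in, with the robot touching nothing.
It also fails if it takes over 51 s, if anything falls off the work surface, if the arm or the gripper's body presses on something with over 40 N, if the wrist force passes 120 N, or if a joint passes its speed limit or range.

## Working session

There is one attempt and no reset: what is moved stays moved. The work goes in short steps, Python scripts to look and compute and a tool call to move; the robot and the scene stay as the last step left them, time stands still between calls to the robot, and variables do not carry over. Pictures are saved under pics/ and viewed, at most 10 in all, crops included, and the job is handed in when it is done.

Besides the shell and the picture viewer there is one more tool, called after "Emit:" as name([rows], argument=value, ...), one row to a line, values as JSON. arm_command: Moves the arm, as the interface text tells. Its arguments: {"type":"object","properties":{"rows":{"type":"array"},"jaw":{"type":"number"}},"required":["rows"]}

```bash
mkdir -p pics; python3 - <<'E'
from bench import *
import cv2,numpy as np
for n in("scene","top"):
    im=grab_frame(n); cv2.imwrite(f"pics/{n}0.png",im[:,:,::-1]); m=camera_model(n); print(n,{k:np.round(v,4).tolist() for k,v in m.items()})
s=robot.state();print(s["clock"],s["force"],s["grip_width"],np.round(s["eef_rot"],3))
E
```

```text
scene {'fx': 398.2061, 'fy': 398.2061, 'cx': 316.9055, 'cy': 196.848, 'k1': 0.018, 'view': [[0.851, 0.525, -0.0169, -466.404], [0.3519, -0.5937, -0.7236, -96.9328], [-0.3899, 0.6099, -0.69, 1235.0012], [0.0, 0.0, 0.0, 1.0]]}
top {'fx': 515.6811, 'fy': 515.6811, 'cx': 323.3832, 'cy': 198.9099, 'k1': -0.1379, 'view': [[-0.0211, -0.9997, 0.0107, 2.9821], [-0.9972, 0.0203, -0.0718, 542.3577], [0.0716, -0.0122, -0.9974, 1294.2432], [0.0, 0.0, 0.0, 1.0]]}
0.1 [ 0.30975122  0.21937736 -0.00517119] 85.45928493146772 [[ 0.916  0.402 -0.001]
 [ 0.402 -0.916  0.002]
 [ 0.    -0.002 -1.   ]]
```

View pics/scene0.png

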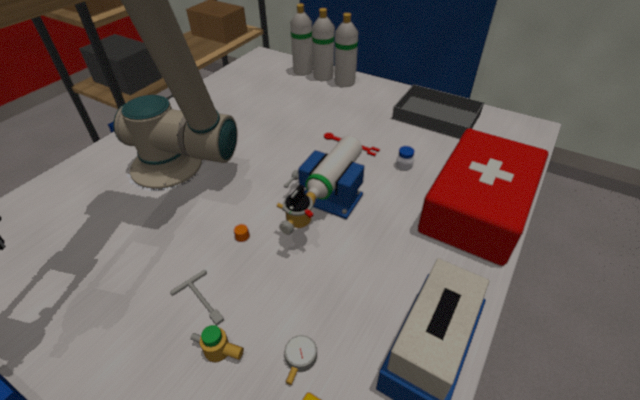

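View pics/top0.png

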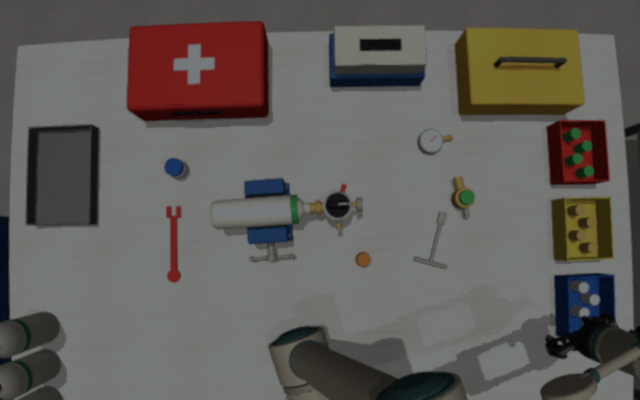

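The top view shows the dial at about (338,206), with the red tab at about (343,188). The scene view shows it at about (298,202). I'll enlarge both.

```bash
python3 - <<'E'
import cv2,numpy as np
a=cv2.imread("pics/top0.png")[180:235,300:375]; b=cv2.imread("pics/scene0.png")[165:240,260:335]
f=lambda x,s:cv2.resize(np.clip(x.astype(float)*1.5,0,255).astype(np.uint8),None,fx=s,fy=s,interpolation=cv2.INTER_CUBIC)
cv2.imwrite("pics/a.png",f(a,10)); cv2.imwrite("pics/b.png",f(b,8))
E
```

```text
(no output)
```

View pics/a.png

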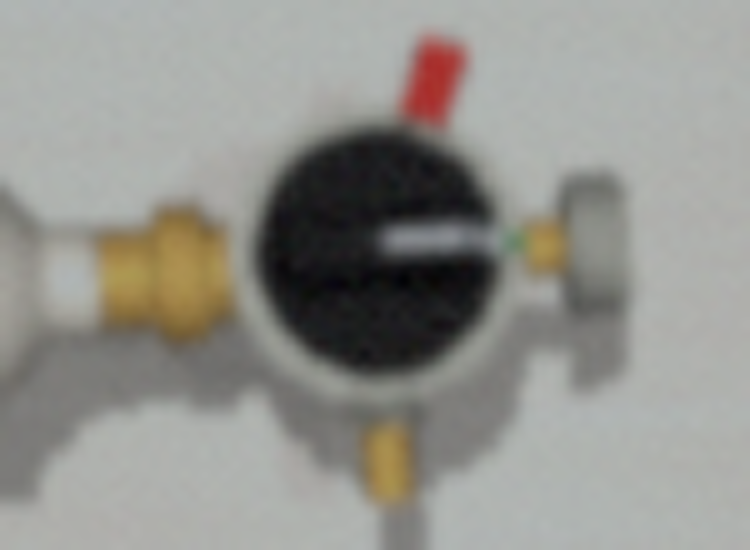

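View pics/b.png

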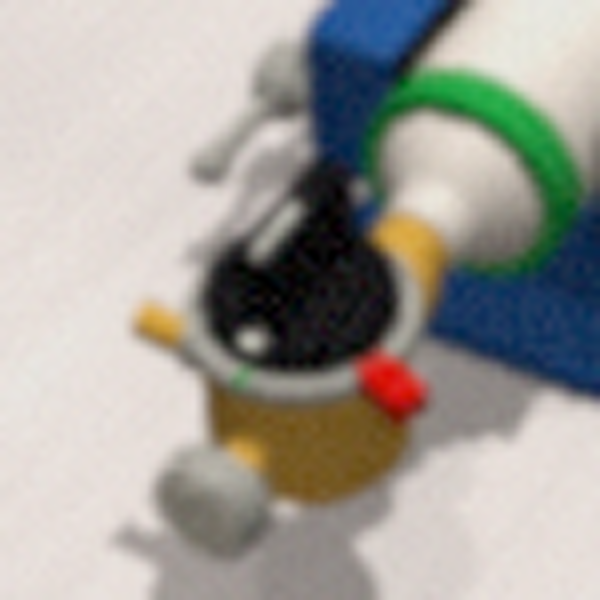

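Top crop: disc centre at about (380,250), white line from (383,240) to (465,236), white dot at (487,242) and green park mark at (513,242). The tab's middle is at (436,82). Scene crop: disc centre at about (300,292), line from (255,258) to (300,210), dot at (252,340), green mark at (240,378) and tab top at about (392,382).

```bash
cat >h.py <<'E'
from bench import *
import cv2,numpy as np
def ray(n,u,v,z):
    m=camera_model(n);K=np.array([[m['fx'],0,m['cx']],[0,m['fy'],m['cy']],[0,0,1]])
    p=cv2.undistortPoints(np.array([[[u,v]]],float),K,np.array([m['k1'],0,0,0]))[0,0]
    V=np.array(m['view']);R,t=V[:3,:3],V[:3,3];c=-R.T@t;d=R.T@[p[0],p[1],1]
    return c+d*(z-c[2])/d[2]
T=lambda u,v,z:ray("top",300+(u+.5)/10-.5,180+(v+.5)/10-.5,z)
S=lambda u,v,z:ray("scene",260+(u+.5)/8-.5,165+(v+.5)/8-.5,z)
E
python3 - <<'E'
from h import *
r=lambda *a:print(a[0],*[np.round(x,1) for x in a[1:]])
c=T(380,250,139);r("disc",c,S(300,292,139))
r("ring",T(378,260,130))
for n,a in dict(line0=T(383,240,169),line1=T(465,236,169),Sl0=S(300,210,169),Sl1=S(255,258,169),dot=T(487,242,139),Sdot=S(252,340,139),green=T(513,242,130),Sgreen=S(240,378,130),tab=T(436,82,134),Stab=S(392,382,134)).items():
    d=a-c; r(n,a,np.hypot(d[0],d[1]),np.round(np.arctan2(d[1],d[0]),3)*100)
print(np.linalg.norm(T(262,250,139)-T(498,250,139)))
E
```

```text
disc [520.  -39.3 139. ] [521.9 -39.6 139. ]
ring [518.2 -39.1 130. ]
line0 [520.4 -38.8 169. ] 0.6 80.4
line1 [520.9 -57.4 169. ] 18.1 -151.8
Sl0 [522. -37. 169.] 3.1 83.2
Sl1 [522.2 -59.6 169. ] 20.4 -146.3
dot [521.3 -64.1 139. ] 24.9 -151.7
Sdot [521.  -62.6 139. ] 23.4 -152.6
green [521.7 -70.7 130. ] 31.5 -151.4
Sgreen [521.1 -69.8 130. ] 30.5 -153.3
tab [559.2 -53.4 134. ] 41.7 -34.6
Stab [561.1 -52.3 134. ] 43.1 -30.7
54.65247701282168
```

Emit:
arm_command([
  {"x":0.03,"y":0.05,"az":0.015},
  {"x":0.08,"y":0.13,"az":0.04},
  {"x":0.13,"y":0.22,"az":0.07},
  {"x":0.18,"y":0.31,"az":0.1},
  {"x":0.24,"y":0.4,"az":0.13},
  {"x":0.29,"y":0.49,"az":0.155},
  {"x":0.34,"y":0.57,"az":0.18},
  {"x":0.39,"y":0.65,"az":0.205},
  {"x":0.44,"y":0.73,"az":0.23},
  {"x":0.48,"y":0.81,"az":0.255},
], jaw=1)

```text
validation failed for argument at $.ro...
```

Emit:
arm_command([
  {"x":0.05,"y":0.08,"az":0.025},
  {"x":0.1,"y":0.16,"az":0.05},
  {"x":0.14,"y":0.24,"az":0.075},
  {"x":0.19,"y":0.32,"az":0.1},
  {"x":0.24,"y":0.4,"az":0.13},
  {"x":0.29,"y":0.49,"az":0.155},
  {"x":0.34,"y":0.57,"az":0.18},
  {"x":0.38,"y":0.65,"az":0.205},
  {"x":0.43,"y":0.73,"az":0.23},
  {"x":0.48,"y":0.81,"az":0.255},
])

```text
validation failed for argument at $.ro...
```

Emit:
arm_command([
  {"x":0.05,"y":0.08,"az":0.025},
  {"x":0.1,"y":0.16,"az":0.05},
  {"x":0.15,"y":0.25,"az":0.08},
  {"x":0.2,"y":0.34,"az":0.11},
  {"x":0.26,"y":0.44,"az":0.14},
  {"x":0.32,"y":0.54,"az":0.17},
  {"x":0.38,"y":0.64,"az":0.2},
  {"x":0.43,"y":0.73,"az":0.23},
  {"x":0.47,"y":0.79,"az":0.25},
  {"x":0.487,"y":0.815,"az":0.255},
])

```text
validation failed for argument at $.ro...
```

```bash
python3 -c "
from h import *
s=robot.state();R=s['eef_rot'];print(s['clock'],s['eef_pos'],np.round(R,3),np.arctan2(R[1,1],R[0,1]),s['joint_pos'],s['force'])"
```

```text
0.1 [ 231.03549276 -526.0521597   252.51751503] [[ 0.916  0.402 -0.001]
 [ 0.402 -0.916  0.002]
 [ 0.    -0.002 -1.   ]] -1.157055459272627 [-1.27804843e+00  2.76538744e-01  1.50601832e+00 -1.32058746e-05
  1.36072865e+00 -1.20990043e-01] [ 0.30975122  0.21937736 -0.00517119]
```

The validator rejected the rows, possibly because each row needs all six numbers. I'll retry one call with all of them.

Emit:
arm_command([
  {"x":0.03,"y":0.05,"z":0,"ax":0,"ay":0,"az":0.015},
  {"x":0.08,"y":0.13,"z":0,"ax":0,"ay":0,"az":0.04},
  {"x":0.13,"y":0.22,"z":0,"ax":0,"ay":0,"az":0.07},
  {"x":0.18,"y":0.31,"z":0,"ax":0,"ay":0,"az":0.1},
  {"x":0.24,"y":0.4,"z":0,"ax":0,"ay":0,"az":0.13},
  {"x":0.29,"y":0.49,"z":0,"ax":0,"ay":0,"az":0.155},
  {"x":0.34,"y":0.57,"z":0,"ax":0,"ay":0,"az":0.18},
  {"x":0.39,"y":0.65,"z":0,"ax":0,"ay":0,"az":0.205},
  {"x":0.44,"y":0.73,"z":0,"ax":0,"ay":0,"az":0.23},
  {"x":0.48,"y":0.81,"z":0,"ax":0,"ay":0,"az":0.255},
], jaw=1)

```text
clock: 1.1
eef_pos: [328.1, -362.0, 253.6]
eef_rot: [[0.683, 0.731, 0.001], [0.731, -0.683, -0.0], [0.0, 0.0, -1.0]]
force: [-0.4, 0.5, -0.5]
grip_width: 85.2
finger_force: 0.0
```

Emit:
arm_command([
  {"x":0.05,"y":0.08,"z":0,"ax":0,"ay":0,"az":0.025},
  {"x":0.1,"y":0.16,"z":0,"ax":0,"ay":0,"az":0.05},
  {"x":0.14,"y":0.24,"z":0,"ax":0,"ay":0,"az":0.075},
  {"x":0.19,"y":0.32,"z":0,"ax":0,"ay":0,"az":0.1},
  {"x":0.24,"y":0.4,"z":0,"ax":0,"ay":0,"az":0.13},
  {"x":0.29,"y":0.49,"z":0,"ax":0,"ay":0,"az":0.155},
  {"x":0.34,"y":0.57,"z":0,"ax":0,"ay":0,"az":0.18},
  {"x":0.38,"y":0.65,"z":0,"ax":0,"ay":0,"az":0.205},
  {"x":0.43,"y":0.73,"z":0,"ax":0,"ay":0,"az":0.23},
  {"x":0.48,"y":0.81,"z":0,"ax":0,"ay":0,"az":0.255},
])

```text
clock: 2.1
eef_pos: [423.2, -200.0, 253.6]
eef_rot: [[0.344, 0.939, 0.0], [0.939, -0.344, 0.0], [0.0, 0.0, -1.0]]
force: [0.4, 0.2, 0.1]
grip_width: 85.4
finger_force: 0.0
```

Emit:
arm_command([
  {"x":0.05,"y":0.08,"z":0,"ax":0,"ay":0,"az":0.025},
  {"x":0.1,"y":0.16,"z":0,"ax":0,"ay":0,"az":0.05},
  {"x":0.15,"y":0.25,"z":0,"ax":0,"ay":0,"az":0.08},
  {"x":0.2,"y":0.34,"z":0,"ax":0,"ay":0,"az":0.11},
  {"x":0.26,"y":0.44,"z":0,"ax":0,"ay":0,"az":0.14},
  {"x":0.32,"y":0.54,"z":0,"ax":0,"ay":0,"az":0.17},
  {"x":0.38,"y":0.64,"z":0,"ax":0,"ay":0,"az":0.2},
  {"x":0.43,"y":0.73,"z":0,"ax":0,"ay":0,"az":0.23},
  {"x":0.47,"y":0.79,"z":0,"ax":0,"ay":0,"az":0.25},
  {"x":0.487,"y":0.815,"z":0,"ax":0,"ay":0,"az":0.255},
])

```text
clock: 3.1
eef_pos: [520.6, -37.5, 253.5]
eef_rot: [[-0.048, 0.999, 0.0], [0.999, 0.048, 0.0], [0.0, 0.0, -1.0]]
force: [-0.2, 0.3, -0.4]
grip_width: 85.2
finger_force: 0.0
```

```bash
python3 -c "
from h import *
s=robot.state();R=s['eef_rot'];print(s['clock'],s['eef_pos'],np.round(R,3),np.arctan2(R[1,1],R[0,1]),s['joint_pos'],s['force'],s['moment'])"
```

```text
3.1 [520.6296348  -37.54780805 253.47999837] [[-0.048  0.999  0.   ]
 [ 0.999  0.048  0.   ]
 [ 0.     0.    -1.   ]] 0.048432407146129765 [-2.05459546e-01  1.95692971e-01  1.61443366e+00  1.78085774e-04
  1.33112288e+00 -2.53934214e-01] [-0.20830307  0.29330812 -0.40930882] [-0.01286826 -0.00681663 -0.01570112]
```

Emit:
arm_command([
  {"x":0,"y":-0.002,"z":-0.03,"ax":0,"ay":0,"az":0},
  {"x":0,"y":-0.004,"z":-0.09,"ax":0,"ay":0,"az":0},
  {"x":0,"y":-0.008,"z":-0.16,"ax":0,"ay":0,"az":0},
  {"x":0,"y":-0.008,"z":-0.23,"ax":0,"ay":0,"az":0},
  {"x":0,"y":-0.008,"z":-0.3,"ax":0,"ay":0,"az":0},
  {"x":0,"y":-0.008,"z":-0.35,"ax":0,"ay":0,"az":0},
  {"x":0,"y":-0.008,"z":-0.39,"ax":0,"ay":0,"az":0},
  {"x":0,"y":-0.008,"z":-0.415,"ax":0,"ay":0,"az":0},
  {"x":0,"y":-0.008,"z":-0.43,"ax":0,"ay":0,"az":0},
  {"x":0,"y":-0.008,"z":-0.4375,"ax":0,"ay":0,"az":0},
])

```text
clock: 4.1
eef_pos: [520.7, -41.2, 165.8]
eef_rot: [[-0.045, 0.999, 0.0], [0.999, 0.045, -0.0], [-0.0, 0.0, -1.0]]
force: [0.4, -0.1, -0.1]
grip_width: 85.3
finger_force: 0.0
```

```bash
python3 - <<'E'
from h import *
b=grab_frame("scene")[135:235,250:350,::-1]
cv2.imwrite("pics/c.png",cv2.resize(np.clip(b*1.3,0,255).astype(np.uint8),None,fx=6,fy=6,interpolation=cv2.INTER_CUBIC))
E
```

```text
(no output)
```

View pics/c.png

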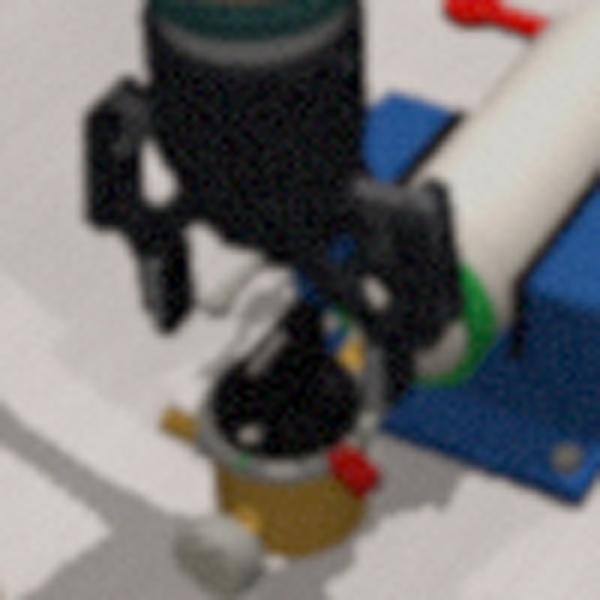

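The fingers straddle the bar, one to each side, at about (165,300) and (400,370) in the crop. I'll correct y and close.

Emit:
arm_command([
  {"x":0,"y":0.009,"z":0,"ax":0,"ay":0,"az":0},
  {"x":0,"y":0.009,"z":0,"ax":0,"ay":0,"az":0},
  {"x":0,"y":0.009,"z":0,"ax":0,"ay":0,"az":0},
  {"x":0,"y":0.009,"z":0,"ax":0,"ay":0,"az":0},
  {"x":0,"y":0.009,"z":0,"ax":0,"ay":0,"az":0},
  {"x":0,"y":0.009,"z":0,"ax":0,"ay":0,"az":0},
  {"x":0,"y":0.009,"z":0,"ax":0,"ay":0,"az":0},
  {"x":0,"y":0.009,"z":0,"ax":0,"ay":0,"az":0},
  {"x":0,"y":0.009,"z":0,"ax":0,"ay":0,"az":0},
  {"x":0,"y":0.009,"z":0,"ax":0,"ay":0,"az":0},
], jaw=-1)

```text
clock: 5.15
eef_pos: [520.8, -39.3, 166.1]
eef_rot: [[-0.045, 0.999, 0.001], [0.999, 0.045, -0.0], [-0.0, 0.001, -1.0]]
force: [0.9, 0.3, 4.0]
grip_width: 13.2
finger_force: 59.5
```

```bash
python3 -c "
from h import *
s=robot.state();R=s['eef_rot'];print(s['clock'],s['eef_pos'],np.arctan2(R[1,1],R[0,1]),s['force'],s['moment'],s['grip_width'],s['finger_force'])"
```

```text
5.15 [520.76972875 -39.31624345 166.09492854] 0.044671831148658955 [0.8912388  0.26935907 4.04470466] [0.08388493 0.0392791  0.05983177] 13.236313414422392 59.4597852230072
```

Emit:
arm_command([
  {"x":0,"y":0,"z":0.005,"ax":0,"ay":0,"az":0},
  {"x":0,"y":0,"z":0.01,"ax":0,"ay":0,"az":0},
  {"x":0,"y":0,"z":0.016,"ax":0,"ay":0,"az":0},
  {"x":0,"y":0,"z":0.022,"ax":0,"ay":0,"az":0},
  {"x":0,"y":0,"z":0.028,"ax":0,"ay":0,"az":0},
  {"x":0,"y":0,"z":0.035,"ax":0,"ay":0,"az":0},
  {"x":0,"y":0,"z":0.042,"ax":0,"ay":0,"az":0},
  {"x":0,"y":0,"z":0.049,"ax":0,"ay":0,"az":0},
  {"x":0,"y":0,"z":0.054,"ax":0,"ay":0,"az":0},
  {"x":0,"y":0,"z":0.0575,"ax":0,"ay":0,"az":0},
])

```text
clock: 6.15
eef_pos: [520.7, -39.3, 177.5]
eef_rot: [[-0.045, 0.999, 0.0], [0.999, 0.045, -0.0], [-0.0, 0.0, -1.0]]
force: [2.4, 0.1, -4.6]
grip_width: 13.3
finger_force: 58.4
```

Emit:
arm_command([
  {"x":0,"y":0,"z":0.001,"ax":0,"ay":0,"az":0},
  {"x":0,"y":0,"z":0.002,"ax":0,"ay":0,"az":0},
  {"x":0,"y":0,"z":0.003,"ax":0,"ay":0,"az":0},
  {"x":0,"y":0,"z":0.004,"ax":0,"ay":0,"az":0},
  {"x":0,"y":0,"z":0.004,"ax":0,"ay":0,"az":0},
  {"x":0,"y":0,"z":0.004,"ax":0,"ay":0,"az":0},
  {"x":0,"y":0,"z":0.004,"ax":0,"ay":0,"az":0},
  {"x":0,"y":0,"z":0.004,"ax":0,"ay":0,"az":0},
  {"x":0,"y":0,"z":0.004,"ax":0,"ay":0,"az":0},
  {"x":0,"y":0,"z":0.004,"ax":0,"ay":0,"az":0},
])

```text
clock: 7.15
eef_pos: [520.7, -39.3, 178.2]
eef_rot: [[-0.045, 0.999, 0.0], [0.999, 0.045, 0.0], [-0.0, 0.0, -1.0]]
force: [3.5, -0.4, -5.5]
grip_width: 12.7
finger_force: 58.5
```

Emit:
arm_command([
  {"x":0,"y":0,"z":0.002,"ax":0,"ay":0,"az":0},
  {"x":0,"y":0,"z":0.004,"ax":0,"ay":0,"az":0},
  {"x":0,"y":0,"z":0.005,"ax":0,"ay":0,"az":0},
  {"x":0,"y":0,"z":0.005,"ax":0,"ay":0,"az":0},
  {"x":0,"y":0,"z":0.005,"ax":0,"ay":0,"az":0},
  {"x":0,"y":0,"z":0.005,"ax":0,"ay":0,"az":0},
  {"x":0,"y":0,"z":0.005,"ax":0,"ay":0,"az":0},
  {"x":0,"y":0,"z":0.005,"ax":0,"ay":0,"az":0},
  {"x":0,"y":0,"z":0.005,"ax":0,"ay":0,"az":0},
  {"x":0,"y":0,"z":0.005,"ax":0,"ay":0,"az":0},
])

```text
clock: 8.15
eef_pos: [520.7, -39.3, 178.3]
eef_rot: [[-0.045, 0.999, -0.0], [0.999, 0.045, 0.0], [0.0, -0.0, -1.0]]
force: [4.9, 0.0, -10.9]
grip_width: 12.6
finger_force: 58.6
```

Emit:
arm_command([
  {"x":0,"y":0,"z":-0.006,"ax":0,"ay":0,"az":0.03},
  {"x":0,"y":0,"z":-0.012,"ax":0,"ay":0,"az":0.09},
  {"x":0,"y":0,"z":-0.018,"ax":0,"ay":0,"az":0.16},
  {"x":0,"y":0,"z":-0.024,"ax":0,"ay":0,"az":0.23},
  {"x":0,"y":0,"z":-0.024,"ax":0,"ay":0,"az":0.3},
  {"x":0,"y":0,"z":-0.024,"ax":0,"ay":0,"az":0.37},
  {"x":0,"y":0,"z":-0.024,"ax":0,"ay":0,"az":0.44},
  {"x":0,"y":0,"z":-0.024,"ax":0,"ay":0,"az":0.5},
  {"x":0,"y":0,"z":-0.024,"ax":0,"ay":0,"az":0.55},
  {"x":0,"y":0,"z":-0.024,"ax":0,"ay":0,"az":0.573},
])

```text
clock: 9.15
eef_pos: [521.2, -39.1, 175.8]
eef_rot: [[-0.811, 0.585, 0.002], [0.585, 0.811, 0.0], [-0.001, 0.002, -1.0]]
force: [2.4, 0.3, 0.6]
grip_width: 12.5
finger_force: 60.3
```

```bash
python3 - <<'E'
from h import *
s=robot.state();R=s['eef_rot'];print(s['clock'],s['eef_pos'],np.arctan2(R[1,1],R[0,1]),s['force'],s['moment'],s['grip_width'],s['finger_force'])
b=grab_frame("scene")[135:235,250:350,::-1]
cv2.imwrite("pics/d.png",cv2.resize(np.clip(b*1.3,0,255).astype(np.uint8),None,fx=6,fy=6,interpolation=cv2.INTER_CUBIC))
E
```

```text
9.15 [521.19025078 -39.08172468 175.7705793 ] 0.9463861204849408 [2.35427393 0.29854053 0.63006649] [ 0.26267507 -0.45961802 -0.07429759] 12.46510802538793 60.304149985313416
```

View pics/d.png

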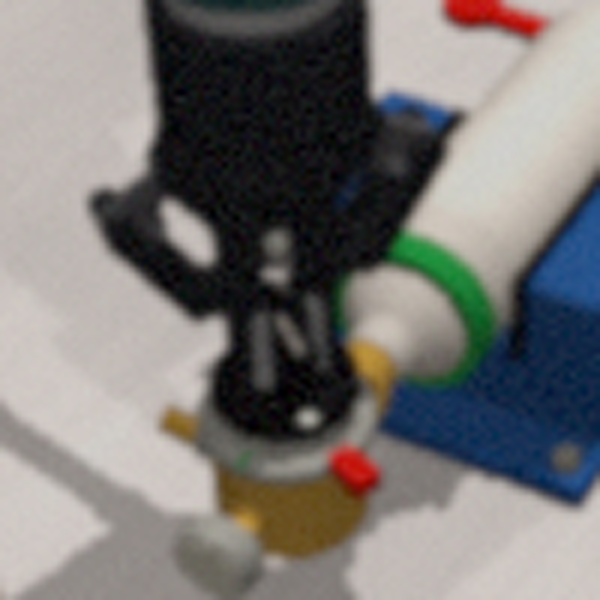

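The dial turned with the gripper; the dot is now at (305,418). Next I lower to just above the track.

Emit:
arm_command([
  {"x":0,"y":0,"z":-0.005,"ax":0,"ay":0,"az":0},
  {"x":0,"y":0,"z":-0.01,"ax":0,"ay":0,"az":0},
  {"x":0,"y":0,"z":-0.013,"ax":0,"ay":0,"az":0},
  {"x":0,"y":0,"z":-0.013,"ax":0,"ay":0,"az":0},
  {"x":0,"y":0,"z":-0.013,"ax":0,"ay":0,"az":0},
  {"x":0,"y":0,"z":-0.013,"ax":0,"ay":0,"az":0},
  {"x":0,"y":0,"z":-0.013,"ax":0,"ay":0,"az":0},
  {"x":0,"y":0,"z":-0.013,"ax":0,"ay":0,"az":0},
  {"x":0,"y":0,"z":-0.013,"ax":0,"ay":0,"az":0},
  {"x":0,"y":0,"z":-0.013,"ax":0,"ay":0,"az":0},
])

```text
clock: 10.2
eef_pos: [521.1, -39.1, 171.8]
eef_rot: [[-0.81, 0.586, 0.001], [0.586, 0.81, 0.0], [-0.001, 0.001, -1.0]]
force: [3.6, 2.6, 1.7]
grip_width: 13.0
finger_force: 60.6
```

```bash
python3 -c "
from h import *
s=robot.state();R=s['eef_rot'];print(s['clock'],s['eef_pos'],np.arctan2(R[1,1],R[0,1]),s['force'],s['moment'],s['grip_width'],s['finger_force'])"
```

```text
10.2 [521.13240049 -39.11895398 171.83397073] 0.9444399492360259 [3.64756041 2.62457123 1.67650319] [ 0.55007468 -0.80044327  0.03251003] 12.953711667957682 60.61822235584259
```

Emit:
arm_command([
  {"x":0.0015,"y":0.001,"z":-0.002,"ax":0,"ay":0,"az":0},
  {"x":0.0015,"y":0.001,"z":-0.004,"ax":0,"ay":0,"az":0},
  {"x":0.0015,"y":0.001,"z":-0.006,"ax":0,"ay":0,"az":0},
  {"x":0.0015,"y":0.001,"z":-0.008,"ax":0,"ay":0,"az":0},
  {"x":0.0015,"y":0.001,"z":-0.008,"ax":0,"ay":0,"az":0},
  {"x":0.0015,"y":0.001,"z":-0.008,"ax":0,"ay":0,"az":0},
  {"x":0.0015,"y":0.001,"z":-0.008,"ax":0,"ay":0,"az":0},
  {"x":0.0015,"y":0.001,"z":-0.008,"ax":0,"ay":0,"az":0},
  {"x":0.0015,"y":0.001,"z":-0.008,"ax":0,"ay":0,"az":0},
  {"x":0.0015,"y":0.001,"z":-0.008,"ax":0,"ay":0,"az":0},
])

```text
clock: 11.2
eef_pos: [521.2, -39.1, 170.1]
eef_rot: [[-0.81, 0.586, 0.001], [0.586, 0.81, 0.0], [-0.0, 0.001, -1.0]]
force: [5.5, 3.0, 2.1]
grip_width: 12.9
finger_force: 60.6
```

Emit:
arm_command([
  {"x":0,"y":0,"z":-0.002,"ax":0,"ay":0,"az":0},
  {"x":0,"y":0,"z":-0.003,"ax":0,"ay":0,"az":0},
  {"x":0,"y":0,"z":-0.004,"ax":0,"ay":0,"az":0},
  {"x":0,"y":0,"z":-0.004,"ax":0,"ay":0,"az":0},
  {"x":0,"y":0,"z":-0.004,"ax":0,"ay":0,"az":0},
  {"x":0,"y":0,"z":-0.004,"ax":0,"ay":0,"az":0},
  {"x":0,"y":0,"z":-0.004,"ax":0,"ay":0,"az":0},
  {"x":0,"y":0,"z":-0.004,"ax":0,"ay":0,"az":0},
  {"x":0,"y":0,"z":-0.004,"ax":0,"ay":0,"az":0},
  {"x":0,"y":0,"z":-0.004,"ax":0,"ay":0,"az":0},
])

```text
clock: 12.2
eef_pos: [521.2, -39.1, 169.3]
eef_rot: [[-0.81, 0.586, 0.001], [0.586, 0.81, 0.0], [-0.0, 0.0, -1.0]]
force: [4.9, 2.8, 2.6]
grip_width: 12.7
finger_force: 60.6
```

```bash
python3 -c "
from h import *
s=robot.state();R=s['eef_rot'];print(s['clock'],s['eef_pos'],np.arctan2(R[1,1],R[0,1]),s['force'],s['moment'],s['grip_width'],s['finger_force'])"
```

```text
12.2 [521.17260702 -39.08379667 169.32626652] 0.9447028125713488 [4.86685718 2.83531854 2.5575923 ] [ 0.46587058 -0.88231001  0.02673713] 12.720597390793046 60.59587776660919
```

```bash
python3 - <<'E'
from h import *
b=grab_frame("scene")[165:240,260:335,::-1]
cv2.imwrite("pics/e.png",cv2.resize(np.clip(b*1.5,0,255).astype(np.uint8),None,fx=8,fy=8,interpolation=cv2.INTER_CUBIC))
E
```

```text
(no output)
```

View pics/e.png

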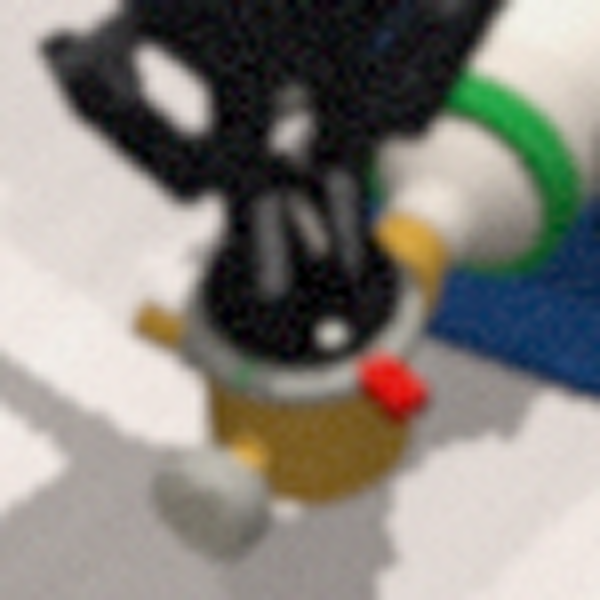

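```bash
python3 - <<'E'
from h import *
m=camera_model("scene");V=np.array(m['view'])
def P(p):
    q=V[:3,:3]@p+V[:3,3];s=q[:2]/q[2];s=s*(1+m['k1']*(s@s))
    u=np.array([m['fx']*s[0]+m['cx'],m['fy']*s[1]+m['cy']]);return (u-[260,165]+.5)*8-.5
for a,L in [(-1.525,0)]+[(-1.525+r,L) for r in(.85,.9,.95) for L in(0,3,5,9)]:
    print(round(a+1.525,2),L,P(np.array([521+23.7*np.cos(a),-39.2+23.7*np.sin(a),139+L])))
E
```

```text
0.0 0 [254.6250033  341.90574944]
0.85 0 [323.57958662 345.11352074]
0.85 3 [323.08656947 337.57605912]
0.85 5 [322.75660644 332.53168323]
0.85 9 [322.09357437 322.3960371 ]
0.9 0 [327.55426364 343.99089718]
0.9 3 [327.07060206 336.45334994]
0.9 5 [326.74690102 331.40892291]
0.9 9 [326.09645325 321.27318893]
0.95 0 [331.45133591 342.73204923]
0.95 3 [330.97686501 335.19443729]
0.95 5 [330.65931564 330.14997391]
0.95 9 [330.02123057 320.01418378]
```

Emit:
arm_command([
  {"x":0,"y":0,"z":-0.002,"ax":0,"ay":0,"az":0},
  {"x":0,"y":0,"z":-0.004,"ax":0,"ay":0,"az":0},
  {"x":0,"y":0,"z":-0.006,"ax":0,"ay":0,"az":0},
  {"x":0,"y":0,"z":-0.008,"ax":0,"ay":0,"az":0},
  {"x":0,"y":0,"z":-0.008,"ax":0,"ay":0,"az":0},
  {"x":0,"y":0,"z":-0.008,"ax":0,"ay":0,"az":0},
  {"x":0,"y":0,"z":-0.008,"ax":0,"ay":0,"az":0},
  {"x":0,"y":0,"z":-0.008,"ax":0,"ay":0,"az":0},
  {"x":0,"y":0,"z":-0.008,"ax":0,"ay":0,"az":0},
  {"x":0,"y":0,"z":-0.008,"ax":0,"ay":0,"az":0},
])

```text
clock: 13.25
eef_pos: [521.2, -39.1, 167.7]
eef_rot: [[-0.81, 0.586, 0.001], [0.586, 0.81, 0.0], [-0.0, 0.0, -1.0]]
force: [4.0, 2.7, 1.8]
grip_width: 13.0
finger_force: 60.6
```

Emit:
arm_command([
  {"x":0,"y":0,"z":-0.002,"ax":0,"ay":0,"az":0},
  {"x":0,"y":0,"z":-0.004,"ax":0,"ay":0,"az":0},
  {"x":0,"y":0,"z":-0.006,"ax":0,"ay":0,"az":0},
  {"x":0,"y":0,"z":-0.008,"ax":0,"ay":0,"az":0},
  {"x":0,"y":0,"z":-0.009,"ax":0,"ay":0,"az":0},
  {"x":0,"y":0,"z":-0.009,"ax":0,"ay":0,"az":0},
  {"x":0,"y":0,"z":-0.009,"ax":0,"ay":0,"az":0},
  {"x":0,"y":0,"z":-0.009,"ax":0,"ay":0,"az":0},
  {"x":0,"y":0,"z":-0.009,"ax":0,"ay":0,"az":0},
  {"x":0,"y":0,"z":-0.009,"ax":0,"ay":0,"az":0},
])

```text
clock: 14.25
eef_pos: [521.2, -39.1, 166.1]
eef_rot: [[-0.81, 0.586, 0.001], [0.586, 0.81, 0.0], [-0.001, 0.0, -1.0]]
force: [3.9, 2.2, 3.6]
grip_width: 13.0
finger_force: 60.8
```

Emit:
arm_command([
  {"x":0,"y":0,"z":-0.002,"ax":0,"ay":0,"az":0},
  {"x":0,"y":0,"z":-0.003,"ax":0,"ay":0,"az":0},
  {"x":0,"y":0,"z":-0.004,"ax":0,"ay":0,"az":0},
  {"x":0,"y":0,"z":-0.004,"ax":0,"ay":0,"az":0},
  {"x":0,"y":0,"z":-0.004,"ax":0,"ay":0,"az":0},
  {"x":0,"y":0,"z":-0.004,"ax":0,"ay":0,"az":0},
  {"x":0,"y":0,"z":-0.004,"ax":0,"ay":0,"az":0},
  {"x":0,"y":0,"z":-0.004,"ax":0,"ay":0,"az":0},
  {"x":0,"y":0,"z":-0.004,"ax":0,"ay":0,"az":0},
  {"x":0,"y":0,"z":-0.004,"ax":0,"ay":0,"az":0},
])

```text
clock: 15.25
eef_pos: [521.2, -39.1, 166.1]
eef_rot: [[-0.81, 0.586, 0.001], [0.586, 0.81, -0.0], [-0.001, 0.001, -1.0]]
force: [3.1, 2.5, 7.8]
grip_width: 13.1
finger_force: 61.3
```

The dial bottomed at exactly its home height, 166.1, so the pin is in the slot. I'll ease off, release and retreat.

Emit:
arm_command([
  {"x":0,"y":0,"z":0.002,"ax":0,"ay":0,"az":0},
  {"x":0,"y":0,"z":0.003,"ax":0,"ay":0,"az":0},
  {"x":0,"y":0,"z":0.003,"ax":0,"ay":0,"az":0},
  {"x":0,"y":0,"z":0.003,"ax":0,"ay":0,"az":0},
  {"x":0,"y":0,"z":0.003,"ax":0,"ay":0,"az":0},
  {"x":0,"y":0,"z":0.003,"ax":0,"ay":0,"az":0},
  {"x":0,"y":0,"z":0.003,"ax":0,"ay":0,"az":0},
  {"x":0,"y":0,"z":0.003,"ax":0,"ay":0,"az":0},
  {"x":0,"y":0,"z":0.003,"ax":0,"ay":0,"az":0},
  {"x":0,"y":0,"z":0.003,"ax":0,"ay":0,"az":0},
])

```text
clock: 16.25
eef_pos: [521.2, -39.1, 166.1]
eef_rot: [[-0.81, 0.586, 0.001], [0.586, 0.81, 0.0], [-0.001, 0.001, -1.0]]
force: [4.1, 2.7, 5.4]
grip_width: 12.7
finger_force: 61.0
```

Emit:
arm_command([
  {"x":0,"y":0,"z":0,"ax":0,"ay":0,"az":0},
  {"x":0,"y":0,"z":0,"ax":0,"ay":0,"az":0},
  {"x":0,"y":0,"z":0,"ax":0,"ay":0,"az":0},
  {"x":0,"y":0,"z":0,"ax":0,"ay":0,"az":0},
  {"x":0,"y":0,"z":0,"ax":0,"ay":0,"az":0},
  {"x":0,"y":0,"z":0,"ax":0,"ay":0,"az":0},
  {"x":0,"y":0,"z":0,"ax":0,"ay":0,"az":0},
  {"x":0,"y":0,"z":0,"ax":0,"ay":0,"az":0},
  {"x":0,"y":0,"z":0,"ax":0,"ay":0,"az":0},
  {"x":0,"y":0,"z":0,"ax":0,"ay":0,"az":0},
], jaw=1)

```text
clock: 17.25
eef_pos: [520.9, -39.1, 165.8]
eef_rot: [[-0.81, 0.586, 0.0], [0.586, 0.81, 0.0], [-0.0, 0.0, -1.0]]
force: [0.2, 0.6, 0.3]
grip_width: 85.4
finger_force: 0.0
```

Emit:
arm_command([
  {"x":0,"y":0,"z":0.03,"ax":0,"ay":0,"az":0},
  {"x":0,"y":0,"z":0.08,"ax":0,"ay":0,"az":0},
  {"x":0,"y":0,"z":0.15,"ax":0,"ay":0,"az":0},
  {"x":0,"y":0,"z":0.23,"ax":0,"ay":0,"az":0},
  {"x":-0.05,"y":0,"z":0.32,"ax":0,"ay":0,"az":0},
  {"x":-0.13,"y":0,"z":0.41,"ax":0,"ay":0,"az":0},
  {"x":-0.25,"y":0,"z":0.5,"ax":0,"ay":0,"az":0},
  {"x":-0.4,"y":0,"z":0.56,"ax":0,"ay":0,"az":0},
  {"x":-0.52,"y":0,"z":0.59,"ax":0,"ay":0,"az":0},
  {"x":-0.6,"y":0,"z":0.6,"ax":0,"ay":0,"az":0},
])

```text
clock: 18.25
eef_pos: [399.8, -39.1, 287.4]
eef_rot: [[-0.81, 0.586, 0.003], [0.586, 0.81, -0.001], [-0.003, 0.001, -1.0]]
force: [0.2, -0.3, 0.9]
grip_width: 85.3
finger_force: 0.0
```

```bash
python3 - <<'E'
from h import *
b=grab_frame("scene")[165:240,260:335,::-1];a=grab_frame("top")[180:255,300:375,::-1]
cv2.imwrite("pics/f.png",np.hstack([cv2.resize(np.clip(i*1.5,0,255).astype(np.uint8),None,fx=5,fy=5,interpolation=cv2.INTER_CUBIC) for i in(b,a)]))
s=robot.state();print(s['clock'],s['eef_pos'],s['force'])
E
```

```text
18.35 [399.47625334 -38.93347775 286.70708373] [ 1.09610727  0.20121585 -0.14851724]
```

View pics/f.png

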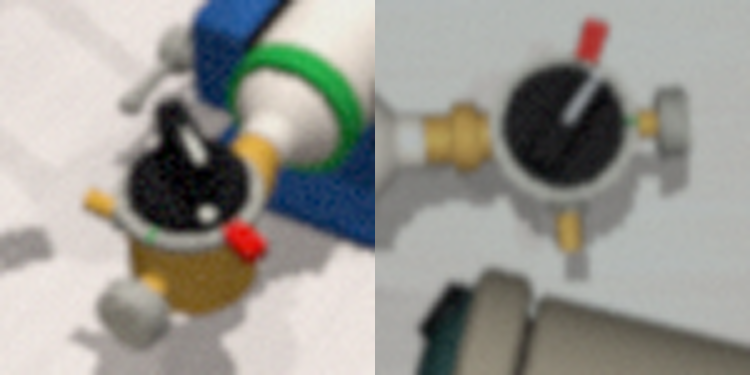

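The dial is home: the dot at (207,213) in the left half matches lift 0, and the pointer sits in the slot next to the tab. Nothing else in the two crops has moved.

```bash
python3 -c "
from bench import *
print(hand_in())"
```

```text
the job is handed in; nothing more can be done
None
```

The dial was pulled fully out and turned about 0.9 rad anticlockwise. The first gentle press dropped it into the lock slot, 0.2–0.3 rad short of the tab, and it seated back at its home height. The dial is released, and I handed the job in at about 18 s of the 51 s limit.

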